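# Fit the platform in a bottle incubator, load the bottles, shut the door

## Task

Get the bench-top incubator ready: set the loose perforated platform into its chamber with the four corner holes over the four snap standoffs and press it down evenly until every standoff has clicked through and it lies fully home. Then stand all the square media bottles from the bench upright on the platform, righting those that have fallen over, and push the incubator's door down until its catch holds it fully shut. Leave the other things on the bench where they are.

Things in the scene. Friction and masses are not known exactly. Their poses are not given: they have to be found in the camera images.
- incubator: top-loading bench incubator, fixed. Origin at bench level under the centre of its chamber; x points away from its console (robot side), y left. White case 314 mm wide, rim 135 mm high. Open chamber 180 (x) by 270 mm (y) inside, floor at 22 mm; front and back walls 12 mm thick, side walls 22 mm. Console in front reaches x = -162 mm, up to 100 mm high. Door on top, hinged at the far (+x) edge
- platform_seat (a point): midway between the four snap standoffs, at the height of their shoulders (34 mm above the bench), axes as incubator. Standoffs at x = +-66, y = +-104 mm from here: a 20 mm wide shoulder that carries the platform's underside when home, a 9 mm pin rising 28 mm above it to a tapered tip 3 mm wide, and two sprung white ears on the pin's -x and +x sides
- platform: loose perforated aluminium plate 160 x 236 x 6 mm (x, y, z), 0.26 kg, at first flat on the bench. Origin at the centre of its underside. Four mounting holes 13 mm wide at x = +-66, y = +-104 mm (smaller holes are only perforation); it fits either way round. A steel lifting bow on its middle: a bar along x, 70 mm long, 12 mm wide (y), 10 mm thick, its top 50 mm above the underside
- bow (a point): middle of the bar of the platform's lifting bow, 45 mm above the platform's underside; 34 mm of free height below the bar, between its two posts
- hole0 (a point): centre of one mounting hole of the platform, at its underside. On its way down the platform meets the ears of the standoffs about 15 mm above their shoulders and must be pushed past them; each standoff gives way at about 4 N (all four together about 15 N), then its ears spring out over the platform and hold it
- hole1 (a point): the same for mounting hole 1
- hole2 (a point): the same for mounting hole 2
- hole3 (a point): the same for mounting hole 3
- door (a joint): angle of the incubator's door in rad: 0 fully shut, 1.6 to 1.75 at the start (standing open, a little past vertical), 1.85 at most. Its hinge is stiff: the door stays where it is left and takes about 2 to 5 N at the free edge to close. In the last 0.06 rad it meets a sprung roller catch, which takes about 7 N at the free edge to pass and then holds the door shut at 0
- door_hinge (a point): middle of the door's hinge line, which runs along the incubator's y at the far top edge of the case, at rim height
- door_edge (a point): middle of the door's free edge, on its outer face, 204 mm from the hinge line. The door (white frame, clear window) is 314 mm wide and 14 mm thick; a finger lip 100 mm wide stands 11 mm out beyond the edge. Standing open, its outer face looks away from the robot; shut, it looks up
- bottle_a: square white media bottle, closed and rigid: body 50 x 50 mm, 60 mm tall; neck 33 mm, then a round white cap 36 mm in diameter from 66 to 88 mm, its top; about 0.12 kg, centre of mass 33 mm up. Origin at the centre of its underside, z towards the cap. Fallen over at the start, lying on one of its flat sides on the bench (or absent)
- bottle_b: bottle like bottle_a; fallen over at the start, lying on the bench (or absent)
- bottle_c: bottle like bottle_a; standing on the bench at the start (or absent)
- bottle_d: bottle like bottle_a; standing on the bench at the start (or absent)
- beaker: glass beaker, not part of the job; 70 mm wide, 95 mm tall. Origin at the centre of its underside, as for the other things below
- tip_box: pipette tip box, not part of the job; 85 x 125 x 70 mm
- wash_bottle: round wash bottle, not part of the job; 68 mm wide, 170 mm tall
- dish_stack: stack of culture dishes, not part of the job; 90 mm wide, 42 mm tall
- timer: bench timer, not part of the job; 62 x 75 x 18 mm
- notebook: notebook, not part of the job; 150 x 210 x 18 mm
Things that resemble listed ones, but are neither listed nor needed, are in the scene too. What is shaped like the bottle_d but brown or red is not meant.

How it is judged:
On the way, in this order (a step that is already met when the one before it is completed fails the run):
1. the platform is clicked fully home on all four standoffs, before any bottle stands on it (horizontal distance between platform and platform_seat below 0.005 m and angle between the x axis of platform and the x axis of incubator, either way round below 0.06 rad and z of hole0 in the frame of platform_seat between -0.003 and 0.003 m and z of hole1 in the frame of platform_seat between -0.003 and 0.003 m and z of hole2 in the frame of platform_seat between -0.003 and 0.003 m and z of hole3 in the frame of platform_seat between -0.003 and 0.003 m and not (distance between bottle_a and bow below 0.15 m) and not (distance between bottle_b and bow below 0.15 m) and not (distance between bottle_c and bow below 0.15 m) and not (distance between bottle_d and bow below 0.15 m)), for 0.3 s.
2. every bottle stands upright on the platform in the chamber (horizontal distance between platform and platform_seat below 0.005 m and angle between the x axis of platform and the x axis of incubator, either way round below 0.06 rad and z of hole0 in the frame of platform_seat between -0.003 and 0.003 m and z of hole1 in the frame of platform_seat between -0.003 and 0.003 m and z of hole2 in the frame of platform_seat between -0.003 and 0.003 m and z of hole3 in the frame of platform_seat between -0.003 and 0.003 m and angle between each of bottle_a, bottle_b, bottle_c, bottle_d's own z axis and vertical below 0.1 rad and z of bottle_a in the frame of platform between 0.002 and 0.01 m and x of bottle_a in the frame of platform between -0.075 and 0.075 m and y of bottle_a in the frame of platform between -0.115 and 0.115 m and z of bottle_b in the frame of platform between 0.002 and 0.01 m and x of bottle_b in the frame of platform between -0.075 and 0.075 m and y of bottle_b in the frame of platform between -0.115 and 0.115 m and z of bottle_c in the frame of platform between 0.002 and 0.01 m and x of bottle_c in the frame of platform between -0.075 and 0.075 m and y of bottle_c in the frame of platform between -0.115 and 0.115 m and z of bottle_d in the frame of platform between 0.002 and 0.01 m and x of bottle_d in the frame of platform between -0.075 and 0.075 m and y of bottle_d in the frame of platform between -0.115 and 0.115 m and linear speed of each of bottle_a, bottle_b, bottle_c, bottle_d below 0.03 m/s), for 0.3 s.
3. the door is shut on its catch (value of joint door below 0.02 rad), for 0.3 s.
At the end, for the whole second after the job is handed in: the platform lies fully home on all four standoffs (every mounting hole within 3 mm of the shoulder height), every bottle present stands upright (within 0.1 rad) on the platform and is at rest, and the door is shut on its catch (within 0.02 rad) (all of step 2 and value of joint door below 0.02 rad and velocity of joint door below 0.05 rad/s); the robot touches nothing.
It fails at once if a thing that is not part of the job is pushed more than 60 mm aside (distance of any of beaker, tip_box, wash_bottle, dish_stack, timer, notebook from where it was at the start of the episode above 0.06 m).
Of bottle_a, bottle_b only 1 to 2 are there at a start; the rules pass over those that are not, and their reading is None.
Of bottle_c, bottle_d only 1 to 2 are there at a start; the rules pass over those that are not, and their reading is None.
At some moment in a run one of platform, bottle_a, bottle_b may be knocked a few centimetres aside while the robot is not near it.
Once in a run the grip may slacken for a moment while it holds something.
It also fails if it takes over 210 s, if anything falls off the work surface, if the arm or the gripper's body presses on something with over 40 N, if the wrist force passes 120 N, or if a joint passes its speed limit or range.

## Robot

A 6-joint arm with a two-finger parallel gripper is mounted at the origin on the work surface. World frame = base frame: x ahead of the robot, y to its left, z up, the work surface at z = 0. Lengths are in m, angles in rad, forces in N, time in s.
With the tool pointing down it reaches from about 0.3 to 0.85 m from the base axis. Payload 5.4 kg.
Tool frame: the origin (TCP) lies on the centre line of the jaws, within the pads' length; the fingertips stand 25 mm ahead of it and the grasp point (between the pads) lies 6 mm ahead of it; x points along the fingers, y is the direction in which the jaws open and shut, and the axes are right-handed (so a half turn about x gives the same grasp; the last joint's range is limited). The gripper opens to 85 mm and grips with 20 to 120 N. Pads are 22 mm wide; open, the fingers measure 114 mm over their backs; the gripper's body (76 mm by 85 mm) begins 54 mm behind the grasp point. The pads swing forward as they close: fully open they stand 13 mm farther back than shut.
Start: joints at [0.912, 0.158, 1.597, -0, 1.386, -0.21], TCP at [0.249, 0.518, 0.256] pointing down, gripper open.
Joint ranges: [-2.91, 2.91], [-0.94, 2.29], [0.18, 2.7], [-1.29, 4.43], [0.17, 2.64], [-3, 3]. Speed limits (rad/s): [2.57, 2.57, 3.14, 3.14, 3.14, 3.14].

## Interface

Orientations are given as a 3x3 rotation matrix whose columns are the frame's x, y, z axes.
In Python, from workcell import manip gives the robot as it stands.
- The arm moves only by the tool send_rows, never from a script. Its argument "moves" is text: rows parted by semicolons, each of 5 numbers parted by spaces: the closure, from 0 (fully open) to 1 (shut), then the shift along the world's x, y, z scaled (see below), then the turn about the world's z scaled (see below). A call has 1 to 10 rows; each row is the pose to reach, as a shift and turn from the pose commanded when the call began; what a row does not reach only later rows make up. The controller multiplies each number of a shift by 0.5 m and each number of a turn by 30 degrees. A row lasts 1/10 s, in which the tool goes at most 50 mm and 8.59 degrees, less where a joint would pass 70% of its speed; a pose out of reach is approached as far as the arm can. A call with a number of a shift or a turn outside -1 to 1 is refused whole. A call with a gripper value outside its range is refused whole. The fingers move at their own pace and stop on an object; "force" is the grip in N (left out, the last holds). Time passes only in rows, so rows that repeat a pose let the fingers close. It gives the time, the measured TCP pose, the force and the opening at its end, in the units of the state.
- manip.sense(): the state, without advancing time (a new reading comes with each control period).
- manip.get_image(name): name is "scene" or "top" or "wrist"; returns a dict with "img" (384x512x3 uint8, red, green, blue), "z_map" (384x512 float32, m along the optical axis (not along the pixel's ray), 0 where there is no reading), "vfov" (degrees; the focal length in pixels is half the picture's height over the tangent of half this angle, whatever the lens; pixels are square), "cx", "cy" (the principal point, pixels), "R" (3x3) and "t" (3): a world point X has camera coordinates R X + t. Camera axes: x right, y down, z forward; pixel columns grow to the right and rows downward; lengths in m; the calibration is good to about 2 mm. A picture is of the moment at which its call begins.
- manip.finish_job(): hands the job in, once; it reports no verdict.
The state is a dict: "time": time; "q": joint angles; "qvel": joint speeds; "joint_efforts": joint torques, N m; "tool_pos": TCP position; "tool_rot": TCP orientation; "contact_force": force on the tool from outside, world axes, zero at the start; "torque": the same for the moment, N m; "gripper_width": finger opening in m.
Only numpy, scipy, OpenCV 4.12 (cv2) and the standard library are available. Lean on these libraries where they do the work, as an engineer would, in place of code of your own. Each camera call takes 0.05 s, during which the arm holds its last target. There are 200 camera calls.

## Working session

There is one attempt and no reset: what is moved stays moved. The work goes in short steps, Python scripts to look and compute and a tool call to move; the robot and the scene stay as the last step left them, time stands still between calls to the robot, and variables do not carry over. Pictures are saved under pics/ and viewed, about 12 in all and at most 16, crops included, and the job is handed in when it is done.

Besides the shell and the picture viewer there is one more tool, called by a JSON object that holds its "api" and its "payload", one argument or row to a line. send_rows: Moves the arm, as the interface text tells. Shifts and turns lie within -1 to 1; 1 stands for 0.5 m of shift or 30 degrees of turn. Its arguments: {"type":"object","properties":{"moves":{"type":"string"},"force":{"type":"number"}},"required":["moves"]}

```bash
ls; mkdir -p pics
cat > h.py <<'E'
import numpy as np, cv2
from workcell import manip
def grab(n,f=None):
    d=manip.get_image(n); np.savez(''+n+'.npz',**d)
    if f: cv2.imwrite('pics/'+f,d['img'][:,:,::-1])
    return d
def load(n): return dict(np.load(''+n+'.npz'))
def foc(d): return d['img'].shape[0]/2/np.tan(np.radians(float(d['vfov']))/2)
def cloud(d):
    f=foc(d); H,W=d['z_map'].shape; u,v=np.meshgrid(np.arange(W),np.arange(H)); z=d['z_map']
    P=np.stack([(u-d['cx'])/f*z,(v-d['cy'])/f*z,z],-1)
    return (P-d['t'])@d['R']
def at(d,u,v,z):  # intersect pixel ray with plane z
    f=foc(d); r=d['R'].T@np.array([(u-d['cx'])/f,(v-d['cy'])/f,1]); c=-d['R'].T@d['t']
    return c+r*(z-c[2])/r[2]
def crop(d,u0,v0,u1,v1,s,f): cv2.imwrite('pics/'+f,cv2.resize(d['img'][v0:v1,u0:u1,::-1],None,fx=s,fy=s,interpolation=cv2.INTER_CUBIC))
E
python3 - <<'E'
from h import *
a=grab('top');b=grab('scene')
cv2.imwrite('pics/a.png',cv2.resize(a['img'][:,:,::-1],(800,600)))
cv2.imwrite('pics/b.png',cv2.resize(b['img'][:,:,::-1],(800,600)))
for d in(a,b): print(-d['R'].T@d['t'],d['R'].round(2).tolist(),d['vfov'])
print(manip.sense())
E
```

```text
pics
[ 0.25702227 -0.04049919  1.31989441] [[0.01, -1.0, -0.0], [-0.98, -0.01, -0.22], [0.22, 0.01, -0.98]] 53.69447670298167
[ 1.46504501 -0.49310096  1.10542473] [[0.41, 0.91, 0.01], [0.64, -0.28, -0.72], [-0.65, 0.3, -0.7]] 57.11607257773407
{'time': 0.1, 'q': array([ 9.11924404e-01,  1.58994744e-01,  1.59812007e+00, -1.18132619e-05,
        1.38623064e+00, -2.10088433e-01]), 'qvel': array([-1.28440316e-04, -1.07003738e-03, -3.31580872e-03,  5.28546137e-04,
        4.76054451e-05,  2.08256740e-03]), 'joint_efforts': array([-1.67003459e-04, -3.96988213e+01, -3.32340717e+01, -2.39054280e-04,
        4.13545989e-03, -2.82358627e-05]), 'tool_pos': array([0.24916986, 0.51763822, 0.25540355]), 'tool_rot': array([[-1.06392353e-03,  4.33866934e-01,  9.00976333e-01],
       [-1.39301542e-03,  9.00975325e-01, -4.33868094e-01],
       [-9.99998464e-01, -1.71667639e-03, -3.54185517e-04]]), 'contact_force': array([-0.19034483, -0.17860318, -0.17064665]), 'torque': array([-0.00215257, -0.00576259,  0.00310001]), 'gripper_width': 0.08541378150171229}
```

View pics/a.png

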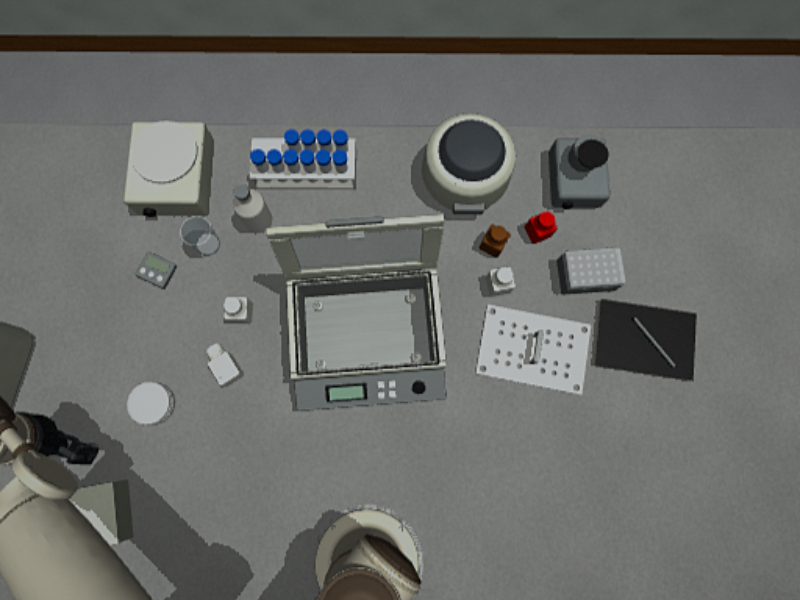

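View pics/b.png

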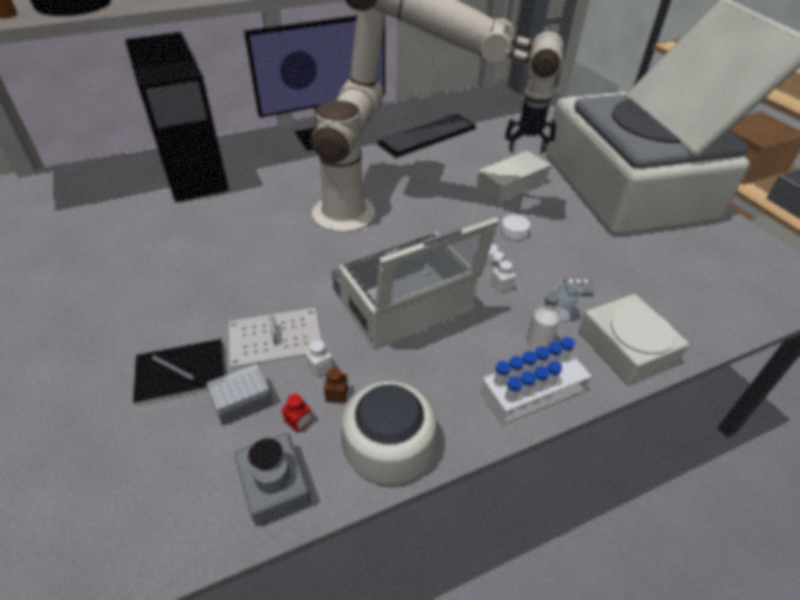

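Top view (1.56x scaled): the incubator is at (367,335). The platform is at (535,348) with its bow at (533,347). Standing white bottles are at (235,309) and (502,280), and one fallen white bottle is at (222,364). The brown (495,240) and red (541,227) bottles are not meant. The white disc at (150,402) is the dish stack. Next I enlarge the work items.

Run:
```python
from h import *
a=load('top')
A=cv2.resize(a['img'][130:270,165:390,::-1],None,fx=3.5,fy=3.5,interpolation=cv2.INTER_CUBIC)
cv2.imwrite('pics/c.png',A); print(A.shape)
P=cloud(a)
for n,(u,v) in dict(botR=(502,278),botL=(235,304),fall=(224,368),cap=(213,351),bow=(533,347),plate=(510,350),rimL=(294,320),rimR=(438,320),rimF=(370,375),floor=(370,325),disc=(150,402)).items():
    print(n,P[int(v*.64),int(u*.64)].round(3))
# white bottle-ish blobs low
```

```text
(490, 788, 3)
botR [ 0.594 -0.285  0.088]
botL [0.53  0.286 0.09 ]
fall [0.398 0.311 0.05 ]
cap [0.436 0.339 0.043]
bow [ 0.454 -0.364  0.01 ]
plate [ 0.447 -0.313  0.007]
rimL [0.489 0.151 0.135]
rimR [ 0.491 -0.142  0.136]
rimF [ 0.379 -0.003  0.097]
floor [0.497 0.001 0.026]
disc [0.324 0.467 0.038]
```

View pics/c.png

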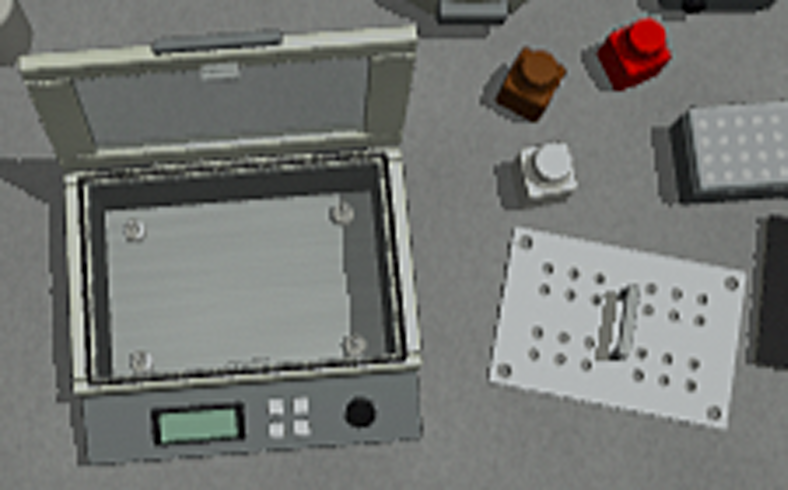

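Standoff tips show in the crop at about (133,229), (343,212), (140,359), (355,343). The platform's corner holes are at (526,242), (732,284), (504,371), (714,413), and the white bottle at (549,162).

```bash
cat >> h.py <<'E'
def fit4(pts,hx=.066,hy=.104):
    # pts order: (+x,+y),(+x,-y),(-x,+y),(-x,-y)
    m=np.array([[hx,hy],[hx,-hy],[-hx,hy],[-hx,-hy]]); p=np.array(pts)[:,:2]; c=p.mean(0); q=p-c
    H=(m.T@q); th=np.arctan2(H[0,1]-H[1,0],H[0,0]+H[1,1]); R=np.array([[np.cos(th),-np.sin(th)],[np.sin(th),np.cos(th)]])
    return c,np.degrees(th),np.abs(q-m@R.T).max()
E
python3 - <<'E'
from h import *
a=load('top'); g=lambda U,V,z: at(a,165+(U+.5)/3.5-.5,130+(V+.5)/3.5-.5,z)
print('plat',fit4([g(526,242,.004),g(732,284,.004),g(504,371,.004),g(714,413,.004)]))
for z in(.034,.048,.062): print('seat',z,fit4([g(133,229,z),g(343,212,z),g(140,359,z),g(355,343,z)]))
print('rim', g(66,174,.135),g(398,150,.135),g(78,389,.135),g(420,360,.135))
P=cloud(a).reshape(-1,3); C=a['img'].reshape(-1,3)
z=P[:,2]
def st(n,m):
    q=P[m]; r=cv2.minAreaRect(q[:,:2].astype('f4')*1000); print(n,len(q),q.mean(0).round(3),r)
near=lambda x,y,r:(np.hypot(P[:,0]-x,P[:,1]-y)<r)
st('R cap',near(.594,-.285,.04)&(z>.078)); st('L cap',near(.53,.286,.04)&(z>.078))
st('fall',near(.41,.32,.08)&(z>.03)); st('fallbody',near(.41,.32,.08)&(z>.0465))
st('bow',near(.45,-.362,.06)&(z>.035)&(z<.06))
dm=(z>.16)&near(.62,.0,.3)&(abs(P[:,1])<.2)&(P[:,0]>.55)&(P[:,0]<.72); st('door',dm)
q=P[dm]; print(np.c_[[q[abs(q[:,2]-k)<.01].mean(0) for k in(.2,.25,.3,.33)]].round(3))
print('L sh', [ (x,) for x in ()])
E
```

```text
plat (array([ 0.45146772, -0.3670995 ]), np.float64(-11.142003374818236), np.float64(0.0007858181251852031))
seat 0.034 (array([0.48496911, 0.00754286]), np.float64(5.0329760930854395), np.float64(0.0011752779073843159))
seat 0.048 (array([0.48248737, 0.00701981]), np.float64(5.032976093085439), np.float64(0.0018677822299720537))
seat 0.062 (array([0.48000563, 0.00649675]), np.float64(5.032976093085442), np.float64(0.002671325336642355))
rim [0.56961145 0.16875813 0.135     ] [ 0.59523216 -0.13786624  0.135     ] [0.37175603 0.14906822 0.135     ] [ 0.40049453 -0.15579986  0.135     ]
R cap 95 [ 0.598 -0.289  0.089] ((599.5602416992188, -289.7400817871094), (34.71417236328125, 33.51583480834961), 23.925100326538086)
L cap 98 [0.527 0.292 0.088] ((528.0270385742188, 292.256103515625), (34.51826477050781, 33.852447509765625), 29.1900691986084)
fall 358 [0.405 0.316 0.048] ((408.9356689453125, 320.84857177734375), (87.88821411132812, 50.69384002685547), 34.66545104980469)
fallbody 248 [0.399 0.313 0.051] ((407.6182861328125, 319.3642578125), (82.13865661621094, 48.5899772644043), 34.00596237182617)
bow 84 [ 0.451 -0.364  0.05 ] ((452.5367126464844, -365.0970153808594), (12.299193382263184, 70.17332458496094), 78.15454864501953)
door 3403 [0.607 0.018 0.264] ((607.6384887695312, 17.595291137695312), (41.536285400390625, 314.0602111816406), 4.766711235046387)
[[0.598 0.017 0.2  ]
 [0.605 0.016 0.25 ]
 [0.612 0.019 0.299]
 [0.616 0.019 0.332]]
L sh []
```

{"api": "send_rows", "payload": {
  "moves": "0 0.2 -0.95 0.15 0.5; 0 0.2 -0.95 0.15 0.5; 0 0.2 -0.95 0.15 0.5; 0 0.2 -0.95 0.15 0.5; 0 0.2 -0.95 0.15 0.5; 0 0.2 -0.95 0.15 0.5; 0 0.2 -0.95 0.15 0.5; 0 0.2 -0.95 0.15 0.5; 0 0.2 -0.95 0.15 0.5; 0 0.2 -0.95 0.15 0.5",
  "force": 60
}}

```text
time: 1.1
tool_pos: [0.3493, 0.0408, 0.3316]
tool_rot: [[0.001, 0.187, 0.982], [-0.0, 0.982, -0.187], [-1.0, -0.0, 0.001]]
contact_force: [0.9, 1.0, -0.1]
gripper_width: 0.0855
```

Run:
```python
from h import *
w=grab('wrist'); t=grab('top')
print(-w['R'].T@w['t'],w['R'].round(2).tolist(),w['vfov'],manip.sense()['tool_pos'])
A=np.hstack([cv2.resize(w['img'],(400,300)),cv2.resize(t['img'],(400,300))])
B=cv2.resize(t['img'][180:384,0:256],(400,300),interpolation=cv2.INTER_CUBIC)
cv2.imwrite('pics/d.png',np.vstack([A,np.hstack([B,cv2.resize(w['img'][0:192,0:256],(400,300))])])[:,:,::-1])
```

```text
[0.26563386 0.05654728 0.4488516 ] [[0.19, 0.98, 0.0], [0.93, -0.18, 0.33], [0.32, -0.06, -0.95]] 60.58474889542922 [0.35026108 0.03883183 0.33183693]
```

View pics/d.png

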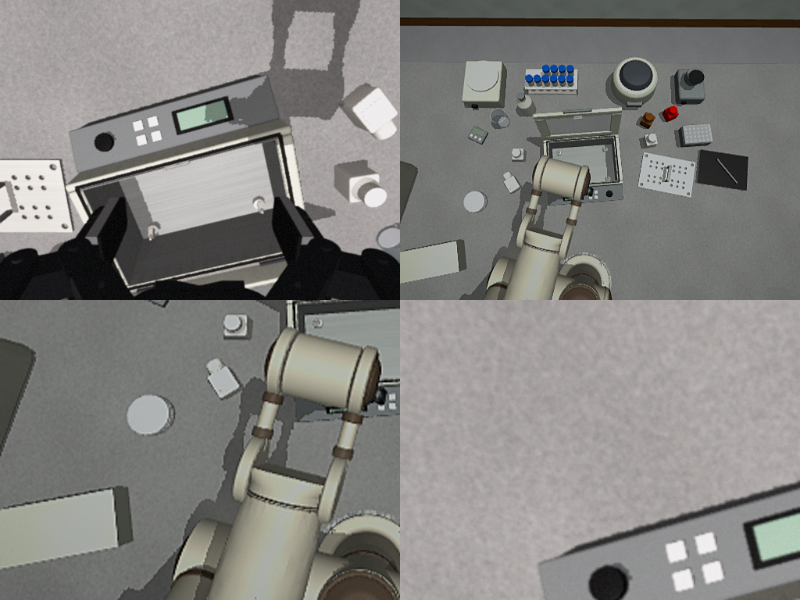

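{"api": "send_rows", "payload": {
  "moves": "0 0.2 -0.82 0 0; 0 0.2 -0.82 0 0; 0 0.2 -0.82 0 0; 0 0.2 -0.82 0 0; 0 0.2 -0.82 0 0; 0 0.2 -0.82 0 0; 0 0.2 -0.82 0 0; 0 0.2 -0.82 0 0; 0 0.2 -0.82 -0.2 0; 0 0.2 -0.82 -0.38 0"
}}

```text
time: 2.2
tool_pos: [0.4492, -0.3615, 0.2323]
tool_rot: [[0.003, 0.187, 0.982], [-0.003, 0.982, -0.187], [-1.0, -0.002, 0.003]]
contact_force: [0.4, -0.2, 0.1]
gripper_width: 0.0855
```

Run:
```python
from h import *
w=grab('wrist','e.png')
s=manip.sense();print(s['time'],s['tool_pos'],s['tool_rot'][:,1])
P=cloud(w).reshape(-1,3);z=P[:,2]
m=(np.hypot(P[:,0]-.451,P[:,1]+.366)<.06)&(z>.04)&(z<.06);print(m.sum(),cv2.minAreaRect(P[m][:,:2].astype('f4')*1000),np.median(z[m]))
```

```text
2.25 [ 0.44528215 -0.35649519  0.22075167] [0.18649725 0.98240425 0.01003328]
852 ((449.4347839355469, -364.0448303222656), (11.194973945617676, 68.62356567382812), 78.81779479980469) 0.04935817727673473
```

View pics/e.png

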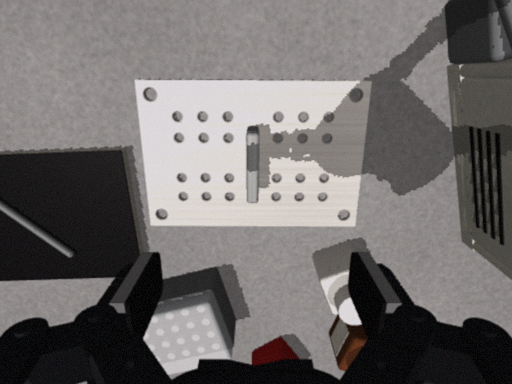

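{"api": "send_rows", "payload": {
  "moves": "0 0.004 0.002 -0.05 0; 0 0.004 0.002 -0.1 0; 0 0.004 0.002 -0.18 0; 0 0.004 0.002 -0.18 0; 0.5 0.004 0.002 -0.18 0; 1 0.004 0.002 -0.18 0; 1 0.004 0.002 -0.18 0; 1 0.004 0.002 -0.18 0; 1 0.004 0.002 -0.18 0; 1 0.004 0.002 -0.18 0",
  "force": 80
}}

```text
time: 3.25
tool_pos: [0.4499, -0.3591, 0.1431]
tool_rot: [[0.0, 0.186, 0.983], [-0.0, 0.983, -0.186], [-1.0, -0.0, 0.0]]
contact_force: [0.3, 0.4, -0.1]
gripper_width: 0.0003
```

Run:
```python
from h import *
s=manip.sense();print(s)
```

```text
{'time': 3.25, 'q': array([-8.83460680e-01,  2.71165443e-01,  1.69978997e+00, -1.72164163e-05,
        1.17004817e+00, -2.26715129e+00]), 'qvel': array([-0.00156283,  0.0041863 ,  0.00331895, -0.00064941, -0.00250315,
       -0.0020423 ]), 'joint_efforts': array([ 2.33995373e-02, -4.14901292e+01, -3.05251157e+01,  9.24100568e-04,
       -3.84907733e-03,  4.50944644e-04]), 'tool_pos': array([ 0.44985001, -0.35905175,  0.14305946]), 'tool_rot': array([[ 3.61498920e-04,  1.86009385e-01,  9.82547901e-01],
       [-4.65371679e-04,  9.82547890e-01, -1.86009212e-01],
       [-9.99999826e-01, -3.90007837e-04,  4.41753501e-04]]), 'contact_force': array([ 0.27028982,  0.40433822, -0.09132175]), 'torque': array([-0.00952151,  0.02064987,  0.02333397]), 'gripper_width': 0.0002827285560988044}
```

{"api": "send_rows", "payload": {
  "moves": "0 0.002 -0.013 0 0; 0 0.002 -0.013 0 0; 0 0.002 -0.013 0 0; 0 0.002 -0.013 -0.06 0; 0 0.002 -0.013 -0.12 0; 0 0.002 -0.013 -0.184 0; 0 0.002 -0.013 -0.184 0; 0 0.002 -0.013 -0.184 0; 0 0.002 -0.013 -0.184 0"
}}

```text
time: 4.15
tool_pos: [0.4518, -0.3666, 0.0528]
tool_rot: [[0.002, 0.186, 0.983], [-0.003, 0.983, -0.186], [-1.0, -0.002, 0.003]]
contact_force: [0.1, 0.1, 0.7]
gripper_width: 0.0855
```

{"api": "send_rows", "payload": {
  "moves": "1 0 0 0 0; 1 0 0 0 0; 1 0 0 0 0; 1 0 0 0 0; 1 0 0 0 0; 1 0 0 0 0; 1 0 0 0 0; 1 0 0 0 0",
  "force": 100
}}

```text
time: 4.95
tool_pos: [0.4509, -0.3655, 0.051]
tool_rot: [[0.0, 0.186, 0.983], [-0.0, 0.983, -0.186], [-1.0, -0.0, 0.0]]
contact_force: [-0.7, 1.4, 4.6]
gripper_width: 0.0098
```

{"api": "send_rows", "payload": {
  "moves": "1 0 0 0.05 0; 1 0 0 0.12 0; 1 0 0 0.2 0; 1 0 0 0.28 0; 1 0 0 0.36 0; 1 0 0 0.4 0; 1 0 0 0.4 0; 1 0 0 0.4 0"
}}

```text
time: 5.75
tool_pos: [0.4503, -0.3649, 0.2489]
tool_rot: [[-0.001, 0.186, 0.983], [0.002, 0.983, -0.186], [-1.0, 0.001, -0.002]]
contact_force: [0.3, 0.8, -3.8]
gripper_width: 0.0099
```

{"api": "send_rows", "payload": {
  "moves": "1 0.01 0.1 0 0.05; 1 0.02 0.2 0 0.1; 1 0.03 0.3 0 0.2; 1 0.04 0.4 0 0.3; 1 0.05 0.5 0 0.4; 1 0.06 0.6 0 0.5; 1 0.066 0.68 0 0.52; 1 0.066 0.746 0 0.52; 1 0.066 0.746 0 0.52; 1 0.066 0.746 0 0.52"
}}

```text
time: 6.75
tool_pos: [0.4825, 0.0082, 0.2481]
tool_rot: [[-0.004, -0.087, 0.996], [0.0, 0.996, 0.087], [-1.0, 0.001, -0.004]]
contact_force: [-0.4, -0.4, -3.0]
gripper_width: 0.0097
```

Run:
```python
from h import *
s=manip.sense();print(s['time'],s['tool_pos'],s['tool_rot'][:,1],s['contact_force'],s['torque'],s['gripper_width'])
w=grab('wrist','f.png')
```

```text
6.75 [0.48253216 0.00817725 0.24811934] [-8.68258330e-02  9.96223218e-01  7.58577268e-04] [-0.43923922 -0.39690015 -2.95458165] [-0.05220567 -0.02691989 -0.01681097] 0.009659632043187875
```

View pics/f.png

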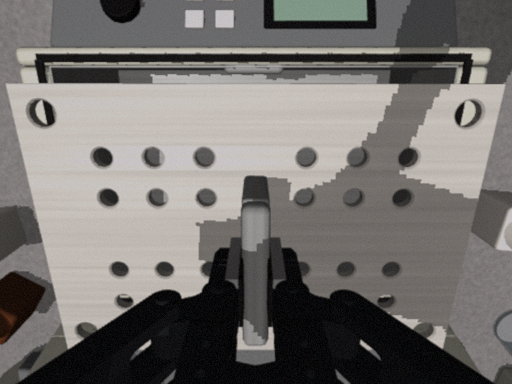

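All four holes are visible, at (42,112), (468,113), (88,330) and (423,330). The front rim runs at row 57.

Run:
```python
from h import *
w=load('wrist');P=cloud(w);s=manip.sense();p=s['tool_pos'];print(p)
print(P[140,250],P[235,320],P[190,60],P[190,450])
zs=.203
# refine hole centres: centroid of non-plate depth in the neighbourhood
pts=[]
for u,v in((423,330),(88,330),(468,113),(42,112)):
    sub=P[v-16:v+17,u-18:u+19,2]; dd=(sub<zs-.012)|(sub==0); n=cv2.connectedComponentsWithStats(dd.astype('u1'))
    k=1+np.argmax(n[2][1:,4]); c=n[3][k]; print(u,v,n[2][k],'c',c+[u-18,v-16]); pts.append(at(w,u,v,zs-.000))
print(np.array(pts)); print(fit4(pts), p)
# front rim
q=P.reshape(-1,3); m=(abs(q[:,2]-.135)<.004)&(q[:,0]<.42)&(abs(q[:,1])<.15); r=cv2.minAreaRect(q[m][:,:2].astype('f4')*1000);print(m.sum(),r)
```

```text
[0.48284935 0.00739113 0.24860367]
[0.42895901 0.00124642 0.20335003] [0.4784858  0.04417069 0.20243172] [ 0.46411809 -0.09594454  0.20285023] [0.4463904  0.10848809 0.20246168]
423 330 [  9   8  16  11 118] c [421.6440678  326.81355932]
88 330 [ 11   8  17  11 121] c [ 88.9338843  326.61157025]
468 113 [  5   3  21  26 372] c [465.08333333 112.52688172]
42 112 [ 12   4  21  25 379] c [ 45.98153034 112.03430079]
[[ 0.53702991  0.11693065  0.203     ]
 [ 0.55478014 -0.08809459  0.203     ]
 [ 0.40657403  0.10583251  0.203     ]
 [ 0.42419347 -0.10043369  0.203     ]]
(array([0.48064439, 0.00855872]), np.float64(4.976982817566888), np.float64(0.0012287098572236616)) [0.48284935 0.00739113 0.24860367]
10609 ((392.7487487792969, 0.019012451171875), (299.94683837890625, 51.55467987060547), 89.99022674560547)
```

{"api": "send_rows", "payload": {
  "moves": "1 0.002 0 -0.06 0; 1 0.002 0 -0.12 0; 1 0.002 0 -0.18 0; 1 0.002 0 -0.22 0; 1 0.002 0 -0.24 0; 1 0.002 0 -0.247 0; 1 0.002 0 -0.247 0; 1 0.002 0 -0.247 0; 1 0.002 0 -0.247 0"
}}

```text
time: 7.7
tool_pos: [0.4857, 0.0073, 0.1283]
tool_rot: [[0.002, -0.085, 0.996], [-0.001, 0.996, 0.085], [-1.0, -0.001, 0.002]]
contact_force: [-0.3, -0.5, -3.1]
gripper_width: 0.0098
```

Run:
```python
from h import *
s=manip.sense();print(s['time'],s['tool_pos'],s['tool_rot'][:,1],s['contact_force'],s['torque'],s['gripper_width'])
w=grab('wrist'); i=w['img']
c=lambda u0,v0:cv2.resize(i[v0:v0+60,u0:u0+80],(400,300),interpolation=cv2.INTER_CUBIC)
cv2.imwrite('pics/g.png',np.vstack([np.hstack([c(2,82),c(428,82)]),np.hstack([c(48,300),c(383,300)])])[:,:,::-1])
```

```text
7.7 [0.4856851  0.00733119 0.12834762] [-8.51309390e-02  9.96369452e-01 -7.99418516e-04] [-0.29140496 -0.4589851  -3.10774869] [-0.01572773 -0.04001895  0.03233582] 0.00980738099669378
```

View pics/g.png

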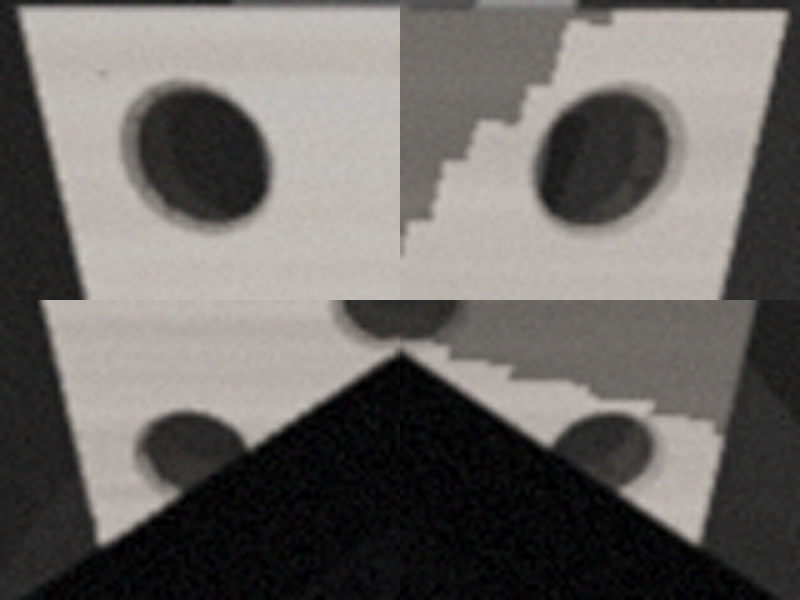

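Tips are not yet visible in the holes, so I go 13 mm lower.

{"api": "send_rows", "payload": {
  "moves": "1 0 0 -0.01 0; 1 0 0 -0.02 0; 1 0 0 -0.026 0; 1 0 0 -0.026 0; 1 0 0 -0.026 0"
}}

```text
time: 8.25
tool_pos: [0.4846, 0.0076, 0.1139]
tool_rot: [[-0.0, -0.085, 0.996], [0.0, 0.996, 0.085], [-1.0, 0.0, -0.0]]
contact_force: [0.5, -0.2, -2.2]
gripper_width: 0.01
```

Run:
```python
from h import *
s=manip.sense();print(s['time'],s['tool_pos'],s['tool_rot'][:,1],s['contact_force'],s['torque'],s['gripper_width'])
w=grab('wrist'); i=w['img']
def c(u0,v0):
    k=i[v0:v0+45,u0:u0+60].astype(float); return np.clip(cv2.resize(k,(400,300),interpolation=cv2.INTER_CUBIC)*2.2,0,255).astype('u1')
cv2.imwrite('pics/h.png',np.vstack([np.hstack([c(12,88),c(438,88)]),np.hstack([c(58,305),c(393,305)])])[:,:,::-1])
```

```text
8.25 [0.48464523 0.00764903 0.11393086] [-8.52298642e-02  9.96361310e-01  1.04097419e-04] [ 0.50073789 -0.16158847 -2.18629897] [ 0.0213237  -0.02381577  0.00917328] 0.010001070204893556
```

View pics/h.png

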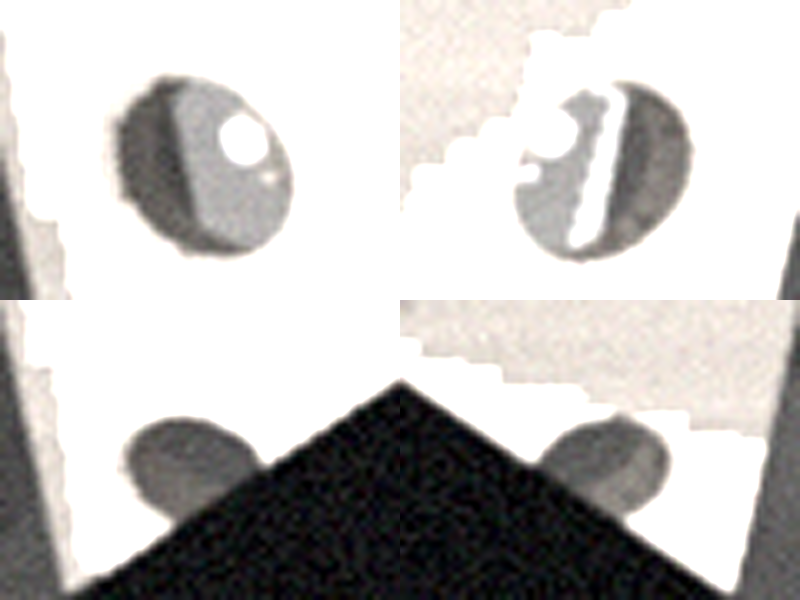

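Tips now show in the front holes, at left (243,137) against hole centre (204,166) and right (553,130) against (603,170). After removing parallax, the platform must go about 2 mm towards -x.

{"api": "send_rows", "payload": {
  "moves": "1 -0.004 -0.001 0 0; 1 -0.004 -0.001 0 0; 1 -0.004 -0.001 -0.006 0; 1 -0.004 -0.001 -0.012 0; 1 -0.004 -0.001 -0.016 0; 1 -0.004 -0.001 -0.016 0; 1 -0.004 -0.001 -0.016 0",
  "force": 120
}}

```text
time: 9.0
tool_pos: [0.4827, 0.0071, 0.106]
tool_rot: [[-0.0, -0.085, 0.996], [0.0, 0.996, 0.085], [-1.0, 0.0, -0.0]]
contact_force: [-0.0, 1.0, -2.3]
gripper_width: 0.0096
```

Run:
```python
from h import *
s=manip.sense();print(s['time'],s['tool_pos'],s['tool_rot'][:,1],s['contact_force'],s['torque'],s['gripper_width'])
w=grab('wrist'); i=w['img']
def c(u0,v0):
    k=i[v0:v0+45,u0:u0+60].astype(float); return np.clip(cv2.resize(k,(400,300),interpolation=cv2.INTER_CUBIC)*1.5,0,255).astype('u1')
cv2.imwrite('pics/i.png',np.vstack([np.hstack([c(12,88),c(438,88)]),np.hstack([c(58,305),c(393,305)])])[:,:,::-1])
```

```text
9.0 [0.48270825 0.00713032 0.10600818] [-8.51667905e-02  9.96366706e-01  6.49455917e-05] [-0.02844493  1.0208408  -2.33572018] [-0.00357198  0.02016061  0.00095192] 0.00959603298542091
```

View pics/i.png

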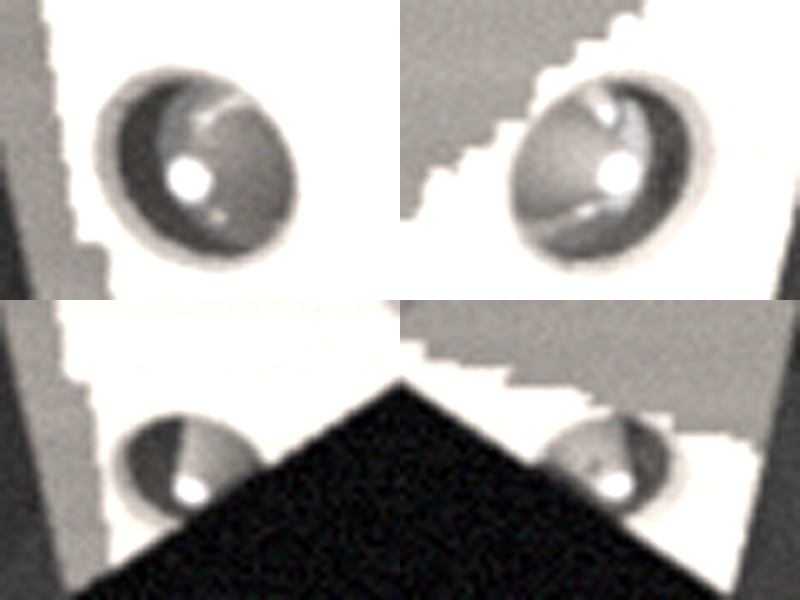

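All four tips are in their holes: (190,180), (620,173), (192,490), (613,488). About 1 mm towards +x remains; I correct that and press.

{"api": "send_rows", "payload": {
  "moves": "1 0.002 0 0 0; 1 0.002 0 -0.006 0; 1 0.002 0 -0.012 0; 1 0.002 0 -0.018 0; 1 0.002 0 -0.024 0; 1 0.002 0 -0.03 0; 1 0.002 0 -0.036 0; 1 0.002 0 -0.042 0; 1 0.002 0 -0.042 0; 1 0.002 0 -0.042 0"
}}

```text
time: 10.05
tool_pos: [0.4838, 0.0071, 0.085]
tool_rot: [[0.0, -0.085, 0.996], [-0.0, 0.996, 0.085], [-1.0, -0.0, 0.0]]
contact_force: [-0.7, -0.0, -0.3]
gripper_width: 0.0097
```

Run:
```python
from h import *
s=manip.sense();print(s['time'],s['tool_pos'],s['tool_rot'],s['contact_force'],s['torque'],s['gripper_width'])
w=grab('wrist','j.png');P=cloud(w)
for u,v in((100,110),(410,110),(250,110),(75,260),(440,260),(60,215),(450,215)): print(P[v-2:v+3,u-2:u+3].mean((0,1)).round(4))
```

```text
10.05 [0.48383176 0.00705054 0.0850451 ] [[ 1.86003426e-04 -8.50977834e-02  9.96372587e-01]
 [-9.42310946e-05  9.96372599e-01  8.50978020e-02]
 [-9.99999978e-01 -1.09717762e-04  1.77309860e-04]] [-0.69932687 -0.04366181 -0.29403337] [-0.13969063  0.07201128 -0.03702396] 0.009651860809919002
[ 0.4222 -0.0735  0.0396]
[0.4093 0.0762 0.0398]
[ 0.4159 -0.001   0.0397]
[ 0.5074 -0.0932  0.0397]
[0.4897 0.1132 0.0397]
[ 0.48   -0.0987  0.0396]
[0.4619 0.1109 0.0399]
```

View pics/j.png

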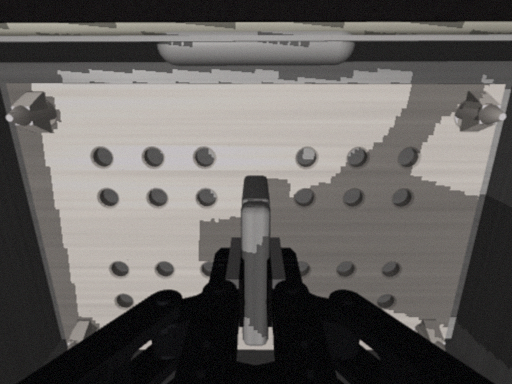

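The ears stand out over the plate at (38,110), (478,110), (80,335), (430,335), and the top surface is level at 39.7 mm. I give one confirming press.

{"api": "send_rows", "payload": {
  "moves": "1 0 0 -0.004 0; 1 0 0 -0.006 0; 1 0 0 -0.006 0; 1 0 0 -0.006 0"
}}

```text
time: 10.5
tool_pos: [0.484, 0.007, 0.0849]
tool_rot: [[-0.001, -0.086, 0.996], [-0.0, 0.996, 0.086], [-1.0, -0.0, -0.001]]
contact_force: [-13.6, 1.5, 25.0]
gripper_width: 0.0096
```

The platform is home: 25 N pressed without motion. I release, rise and go to the right-hand bottle.

{"api": "send_rows", "payload": {
  "moves": "0 0 0 0.006 0; 0 0 0 0.006 0; 0 0 0 0.006 0; 0 0 0 0.006 0; 0 0 0 0.006 0; 0 0 0 0.1 0; 0 0 0 0.2 0; 0 0 0 0.3 0; 0 0 0 0.4 0; 0 0 0 0.4 0"
}}

```text
time: 11.5
tool_pos: [0.4875, 0.0063, 0.2904]
tool_rot: [[0.015, -0.085, 0.996], [-0.003, 0.996, 0.085], [-1.0, -0.005, 0.014]]
contact_force: [0.4, -0.4, 0.2]
gripper_width: 0.0852
```

{"api": "send_rows", "payload": {
  "moves": "0 0.092 -0.554 0 0; 0 0.092 -0.554 0 0; 0 0.092 -0.554 0 0; 0 0.092 -0.554 0 0; 0 0.092 -0.554 0 0; 0 0.092 -0.554 0 0; 0 0.092 -0.554 0 0; 0 0.092 -0.554 0 0"
}}

```text
time: 12.3
tool_pos: [0.5294, -0.2699, 0.281]
tool_rot: [[-0.001, -0.084, 0.996], [0.002, 0.996, 0.084], [-1.0, 0.002, -0.001]]
contact_force: [-0.1, 0.1, 0.3]
gripper_width: 0.0855
```

Run:
```python
from h import *
s=manip.sense();print(s['time'],s['tool_pos'],s['tool_rot'][:,1],s['contact_force'])
w=grab('wrist','k.png');t=grab('top')
for n,d in(('w',w),('t',t)):
    P=cloud(d).reshape(-1,3);z=P[:,2];q=np.hypot(P[:,0]-.598,P[:,1]+.289)<.05
    m=q&(z>.08)&(z<.095);print(n,cv2.minAreaRect(P[m][:,:2].astype('f4')*1000),P[m].mean(0))
    m=q&(z>.054)&(z<.064);print(m.sum(),cv2.minAreaRect(P[m][:,:2].astype('f4')*1000))
P=cloud(t).reshape(-1,3);z=P[:,2];m=(abs(P[:,0]-.484)<.07)&(abs(P[:,1]-.007)<.1)&(z<.06)
print('plate',np.percentile(z[m],[5,50,95]))
```

```text
12.3 [ 0.52944355 -0.26991319  0.28099318] [-0.0840365   0.99646123  0.00169959] [-0.07286805  0.05014764  0.33513827]
w ((596.5502319335938, -289.4353332519531), (35.74752426147461, 34.693138122558594), 8.386490821838379) [ 0.59531901 -0.28948799  0.08717903]
730 ((596.0838623046875, -289.8844299316406), (49.004459381103516, 49.9387092590332), 10.763416290283203)
t ((587.187744140625, -292.80364990234375), (2.7413244247436523, 0.0), -112.08804321289062) [ 0.58718772 -0.29280366  0.0884373 ]
7 ((580.9571533203125, -311.6170959472656), (4.425617694854736, 10.909395217895508), 25.28936767578125)
plate [0.02607461 0.0408421  0.04536807]
```

View pics/k.png

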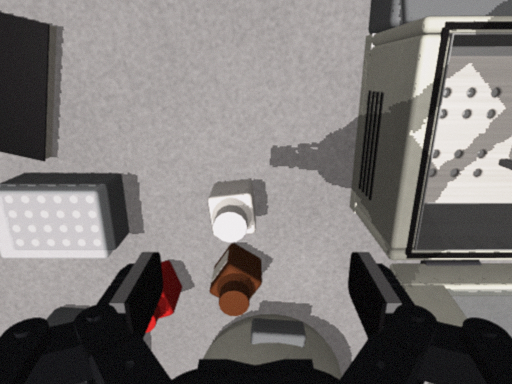

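White bottle with cap at (230,222); brown is behind it at (235,285). I grip the white one by its cap.

{"api": "send_rows", "payload": {
  "moves": "0 0.08 -0.02 -0.05 0.1; 0 0.137 -0.039 -0.14 0.195; 0 0.137 -0.039 -0.23 0.195; 0 0.137 -0.039 -0.32 0.195; 0 0.137 -0.039 -0.386 0.195; 0 0.137 -0.039 -0.386 0.195; 0 0.137 -0.039 -0.386 0.195; 1 0.137 -0.039 -0.386 0.195; 1 0.137 -0.039 -0.386 0.195; 1 0.137 -0.039 -0.386 0.195",
  "force": 60
}}

```text
time: 13.4
tool_pos: [0.5993, -0.29, 0.0914]
tool_rot: [[0.003, -0.186, 0.982], [-0.002, 0.982, 0.186], [-1.0, -0.003, 0.002]]
contact_force: [-0.0, -0.3, 0.5]
gripper_width: 0.0441
```

{"api": "send_rows", "payload": {
  "moves": "1 0 0 0 0; 1 0 0 0 0; 1 0 0 0 0; 1 0 0 0.05 0; 1 0 0 0.14 0; 1 0 0 0.23 0; 1 0 0 0.32 0; 1 0 0 0.38 0; 1 0 0 0.38 0; 1 0 0 0.38 0"
}}

```text
time: 14.4
tool_pos: [0.5982, -0.2894, 0.2791]
tool_rot: [[0.0, -0.186, 0.983], [-0.0, 0.983, 0.186], [-1.0, -0.0, 0.0]]
contact_force: [0.1, -0.5, -2.6]
gripper_width: 0.0339
```

{"api": "send_rows", "payload": {
  "moves": "1 -0.07 0.05 0 -0.1; 1 -0.14 0.1 0 -0.195; 1 -0.19 0.17 0 -0.195; 1 -0.218 0.25 0 -0.195; 1 -0.218 0.33 0 -0.195; 1 -0.218 0.41 0 -0.195; 1 -0.218 0.47 0 -0.195; 1 -0.218 0.47 0 -0.195; 1 -0.218 0.47 0 -0.195; 1 -0.218 0.47 0 -0.195"
}}

```text
time: 15.4
tool_pos: [0.4888, -0.0551, 0.2778]
tool_rot: [[-0.002, -0.084, 0.996], [0.0, 0.996, 0.084], [-1.0, 0.001, -0.002]]
contact_force: [-0.1, -0.5, -0.9]
gripper_width: 0.0342
```

Run:
```python
from h import *
s=manip.sense();print(s['time'],s['tool_pos'],s['tool_rot'][:,1],s['contact_force'],s['gripper_width'])
w=grab('wrist','l.png')
```

```text
15.4 [ 0.48878033 -0.05507633  0.277826  ] [-8.42719147e-02  9.96442647e-01  5.42888770e-04] [-0.09536278 -0.51174219 -0.87816674] 0.03423872511390872
```

View pics/l.png

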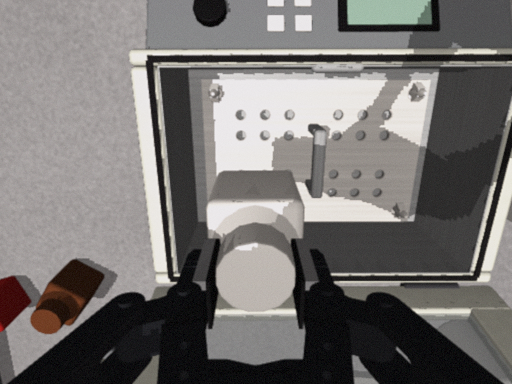

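The bottle hangs straight in the jaws and the plate lies seated. I lower it to the plate.

{"api": "send_rows", "payload": {
  "moves": "1 0 0 -0.07 0; 1 0 0 -0.14 0; 1 0 0 -0.2 0; 1 0 0 -0.25 0; 1 0 0 -0.28 0; 1 0 0 -0.29 0; 1 0 0 -0.296 0; 1 0 0 -0.3 0; 1 0 0 -0.3 0; 1 0 0 -0.3 0"
}}

```text
time: 16.45
tool_pos: [0.4905, -0.0552, 0.131]
tool_rot: [[0.003, -0.085, 0.996], [-0.001, 0.996, 0.085], [-1.0, -0.002, 0.003]]
contact_force: [-1.3, 0.4, 5.4]
gripper_width: 0.0343
```

{"api": "send_rows", "payload": {
  "moves": "0.2 0 0 0.004 0; 0.4 0 0 0.004 0; 0 0 0 0.004 0; 0 0 0 0.004 0; 0 0 0 0.004 0; 0 0 0 0.1 0; 0 0 0 0.2 0; 0 0 0 0.3 0; 0 0 0 0.4 0; 0 0 0 0.4 0"
}}

```text
time: 17.45
tool_pos: [0.4923, -0.0554, 0.3377]
tool_rot: [[0.014, -0.085, 0.996], [-0.005, 0.996, 0.085], [-1.0, -0.006, 0.014]]
contact_force: [0.5, -0.2, 0.2]
gripper_width: 0.085
```

{"api": "send_rows", "payload": {
  "moves": "0 -0.06 0.65 0 0; 0 -0.06 0.65 0 0; 0 -0.06 0.65 0 0; 0 -0.06 0.65 0 0; 0 -0.06 0.65 0 0; 0 -0.06 0.65 0 0; 0 -0.06 0.65 0 0; 0 -0.06 0.65 -0.1 0; 0 -0.06 0.65 -0.1 0; 0 -0.06 0.65 -0.1 0"
}}

```text
time: 18.45
tool_pos: [0.4585, 0.2701, 0.2782]
tool_rot: [[-0.003, -0.085, 0.996], [-0.001, 0.996, 0.085], [-1.0, -0.001, -0.003]]
contact_force: [1.0, -0.3, 0.6]
gripper_width: 0.0854
```

Run:
```python
from h import *
s=manip.sense();print(s['time'],s['tool_pos'],s['tool_rot'][:,1],s['contact_force'])
w=grab('wrist','m.png');t=grab('top')
P=cloud(w).reshape(-1,3);z=P[:,2];q=np.hypot(P[:,0]-.527,P[:,1]-.292)<.05
R=lambda m:(m.sum(),cv2.minAreaRect(P[m][:,:2].astype('f4')*1000))
print('cap',R(q&(z>.08)&(z<.095)));print('body',R(q&(z>.054)&(z<.064)))
q=np.hypot(P[:,0]-.409,P[:,1]-.32)<.07
print('fall',R(q&(z>.03)&(z<.06)),'body',R(q&(z>.047)&(z<.06)))
P=cloud(t).reshape(-1,3);z=P[:,2]
m=(np.hypot(P[:,0]-.49,P[:,1]+.055)<.03)&(z>.1);print('placed cap',P[m].mean(0),m.sum())
```

```text
18.45 [0.45850677 0.27012435 0.27818729] [-8.49011506e-02  9.96388941e-01 -9.34328084e-04] [ 1.01860206 -0.33446603  0.60451253]
cap (np.int64(891), ((525.4163818359375, 294.24346923828125), (35.19781494140625, 34.592445373535156), 52.76219940185547))
body (np.int64(743), ((524.9596557617188, 294.11572265625), (49.947845458984375, 49.01247787475586), 89.74847412109375))
fall (np.int64(3605), ((407.3753662109375, 322.5973815917969), (87.7741470336914, 50.19887161254883), 34.09406661987305)) body (np.int64(2678), ((396.4896545410156, 314.9482421875), (60.20384979248047, 48.656394958496094), 34.27908706665039))
placed cap [ 0.48806093 -0.05568396  0.11782791] 182
```

View pics/m.png

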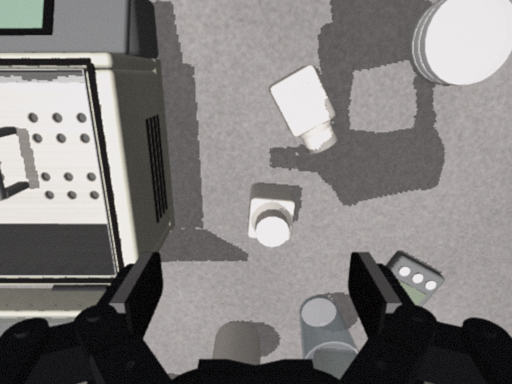

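White standing bottle: cap at (272,230). The fallen one lies at (303,105) with its cap at (320,140). Grip the standing one.

{"api": "send_rows", "payload": {
  "moves": "0 0.08 0.02 -0.05 -0.1; 0 0.136 0.046 -0.14 -0.163; 0 0.136 0.046 -0.23 -0.163; 0 0.136 0.046 -0.32 -0.163; 0 0.136 0.046 -0.38 -0.163; 0 0.136 0.046 -0.38 -0.163; 0 0.136 0.046 -0.38 -0.163; 1 0.136 0.046 -0.38 -0.163; 1 0.136 0.046 -0.38 -0.163; 1 0.136 0.046 -0.38 -0.163"
}}

```text
time: 19.55
tool_pos: [0.5285, 0.294, 0.0912]
tool_rot: [[0.003, 0.0, 1.0], [0.001, 1.0, -0.0], [-1.0, 0.001, 0.003]]
contact_force: [0.8, -0.9, 0.8]
gripper_width: 0.0443
```

{"api": "send_rows", "payload": {
  "moves": "1 0 0 0 0; 1 0 0 0 0; 1 0 0 0 0; 1 0 0 0.05 0; 1 0 0 0.14 0; 1 0 0 0.23 0; 1 0 0 0.32 0; 1 0 0 0.38 0; 1 0 0 0.38 0; 1 0 0 0.38 0"
}}

```text
time: 20.55
tool_pos: [0.5271, 0.2936, 0.279]
tool_rot: [[0.0, -0.0, 1.0], [0.0, 1.0, 0.0], [-1.0, 0.0, 0.0]]
contact_force: [-0.6, 0.7, -2.5]
gripper_width: 0.0339
```

{"api": "send_rows", "payload": {
  "moves": "1 -0.037 -0.08 0 0.1; 1 -0.037 -0.16 0 0.163; 1 -0.037 -0.24 0 0.163; 1 -0.037 -0.32 0 0.163; 1 -0.037 -0.4 0 0.163; 1 -0.037 -0.448 0 0.163; 1 -0.037 -0.448 0 0.163; 1 -0.037 -0.448 0 0.163; 1 -0.037 -0.448 0 0.163"
}}

```text
time: 21.45
tool_pos: [0.5081, 0.0706, 0.2778]
tool_rot: [[-0.002, -0.086, 0.996], [0.001, 0.996, 0.086], [-1.0, 0.001, -0.002]]
contact_force: [-0.3, 0.5, -1.4]
gripper_width: 0.0344
```

{"api": "send_rows", "payload": {
  "moves": "1 0 0 -0.07 0; 1 0 0 -0.14 0; 1 0 0 -0.2 0; 1 0 0 -0.25 0; 1 0 0 -0.28 0; 1 0 0 -0.29 0; 1 0 0 -0.296 0; 1 0 0 -0.3 0; 1 0 0 -0.3 0; 1 0 0 -0.3 0"
}}

```text
time: 22.45
tool_pos: [0.51, 0.07, 0.1309]
tool_rot: [[0.003, -0.086, 0.996], [0.0, 0.996, 0.086], [-1.0, -0.0, 0.003]]
contact_force: [-1.4, 1.6, 6.0]
gripper_width: 0.0341
```

{"api": "send_rows", "payload": {
  "moves": "0.2 0 0 0.004 0; 0.4 0 0 0.004 0; 0 0 0 0.004 0; 0 0 0 0.004 0; 0 0 0 0.004 0; 0 0 0 0.1 0; 0 0 0 0.2 0; 0 0 0 0.3 0; 0 0 0 0.34 0; 0 0 0 0.34 0"
}}

```text
time: 23.45
tool_pos: [0.5108, 0.0694, 0.3036]
tool_rot: [[0.008, -0.085, 0.996], [-0.001, 0.996, 0.085], [-1.0, -0.002, 0.008]]
contact_force: [0.7, 0.3, 0.1]
gripper_width: 0.0854
```

Run:
```python
from h import *
s=manip.sense();print(s['time'],s['tool_pos'],s['q'])
```

```text
23.45 [0.51076899 0.0694141  0.30363843] [-9.96621088e-02 -3.30810784e-02  1.70422126e+00 -3.67890385e-05
  1.46194811e+00 -1.75572809e+00]
```

{"api": "send_rows", "payload": {
  "moves": "0 -0.141 0.545 0 0.983; 0 -0.141 0.545 0 0.983; 0 -0.141 0.545 0 0.983; 0 -0.141 0.545 0 0.983; 0 -0.141 0.545 0 0.983; 0 -0.141 0.545 0 0.983; 0 -0.141 0.545 -0.2 0.983; 0 -0.141 0.545 -0.36 0.983; 0 -0.141 0.545 -0.36 0.983; 0 -0.141 0.545 -0.36 0.983"
}}

```text
time: 24.45
tool_pos: [0.4345, 0.3404, 0.1128]
tool_rot: [[-0.008, -0.565, 0.825], [-0.004, 0.825, 0.565], [-1.0, 0.001, -0.009]]
contact_force: [-0.3, 0.1, 0.0]
gripper_width: 0.0854
```

Run:
```python
from h import *
s=manip.sense();print(s['time'],s['tool_pos'],s['tool_rot'][:,1],s['contact_force'])
w=grab('wrist','n.png')
P=cloud(w).reshape(-1,3);z=P[:,2]
R=lambda m:(m.sum(),cv2.minAreaRect(P[m][:,:2].astype('f4')*1000))
q=np.hypot(P[:,0]-.409,P[:,1]-.32)<.07
print('fall',R(q&(z>.03)&(z<.06)),'body',R(q&(z>.047)&(z<.06)))
```

```text
24.45 [0.43447725 0.34044921 0.11276871] [-0.56486417  0.82518278  0.00135854] [-0.30873022  0.08253825  0.04139977]
fall (np.int64(10895), ((407.478759765625, 322.14849853515625), (87.836181640625, 50.285804748535156), 33.9705696105957)) body (np.int64(8537), ((396.6853332519531, 314.8128662109375), (60.74116134643555, 48.45799255371094), 34.41111373901367))
```

View pics/n.png

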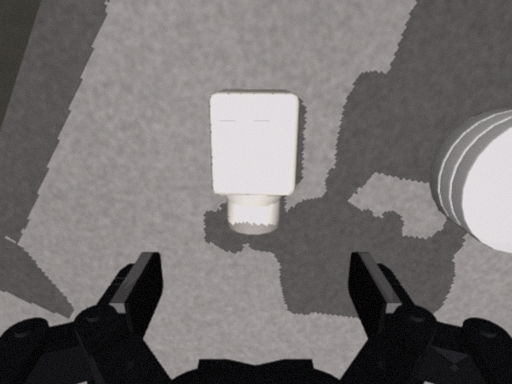

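The bottle is aligned with the jaws, its cap at (253,213).

{"api": "send_rows", "payload": {
  "moves": "0 0 0 -0.06 0; 0 0 0 -0.12 0; 0 0 0 -0.16 0; 0 0 0 -0.16 0; 0 0 0 -0.16 0",
  "force": 30
}}

```text
time: 25.0
tool_pos: [0.4382, 0.342, 0.0394]
tool_rot: [[-0.0, -0.565, 0.825], [-0.0, 0.825, 0.565], [-1.0, 0.0, -0.001]]
contact_force: [-0.0, 1.0, 0.1]
gripper_width: 0.0855
```

Run:
```python
from h import *
s=manip.sense();print(s['time'],s['tool_pos'],s['tool_rot'][:,1],s['contact_force'])
```

```text
25.0 [0.43818436 0.34204818 0.0394002 ] [-5.64597914e-01  8.25366096e-01  5.13869886e-05] [-0.0169779   0.9594527   0.13065669]
```

{"api": "send_rows", "payload": {
  "moves": "0 0 0 -0.007 0; 0.5 0 0 -0.007 0; 1 0 0 -0.007 0; 1 0 0 -0.007 0; 1 0 0 -0.007 0; 1 0 0 -0.007 0; 1 0 0 -0.007 0; 1 0 0 -0.007 0; 1 0 0 -0.007 0"
}}

```text
time: 25.9
tool_pos: [0.4387, 0.3424, 0.0361]
tool_rot: [[0.001, -0.565, 0.825], [0.001, 0.825, 0.565], [-1.0, -0.0, 0.001]]
contact_force: [0.8, 0.6, 4.9]
gripper_width: 0.0349
```

{"api": "send_rows", "payload": {
  "moves": "1 -0.009 -0.006 0.03 0; 1 -0.022 -0.015 0.055 0; 1 -0.038 -0.026 0.077 0; 1 -0.058 -0.04 0.095 0; 1 -0.079 -0.054 0.109 0; 1 -0.102 -0.07 0.118 0; 1 -0.127 -0.087 0.122 0; 1 -0.151 -0.103 0.121 0; 1 -0.175 -0.12 0.116 0; 1 -0.175 -0.12 0.116 0"
}}

```text
time: 26.9
tool_pos: [0.3484, 0.281, 0.0922]
tool_rot: [[-0.004, -0.565, 0.825], [-0.002, 0.825, 0.565], [-1.0, 0.001, -0.004]]
contact_force: [-0.5, -0.3, -0.5]
gripper_width: 0.035
```

Run:
```python
from h import *
s=manip.sense();print(s['time'],s['tool_pos'],s['tool_rot'][:,1],s['contact_force'],s['gripper_width'])
w=grab('wrist','o.png');b=grab('scene')
u,v=[int(k) for k in (lambda c:(foc(b)*c[0]/c[2]+b['cx'],foc(b)*c[1]/c[2]+b['cy']))(b['R']@s['tool_pos']+b['t'])]
print(u,v)
A=cv2.resize(w['img'],(400,300)); B=cv2.resize(b['img'][v-30:v+30,u-40:u+40],(400,300),interpolation=cv2.INTER_CUBIC)
cv2.imwrite('pics/o.png',np.hstack([A,B])[:,:,::-1])
```

```text
26.9 [0.34836694 0.28098918 0.09215532] [-5.64602906e-01  8.25362426e-01  6.51618330e-04] [-0.54190838 -0.30141725 -0.48357348] 0.03501299844331428
300 145
```

View pics/o.png

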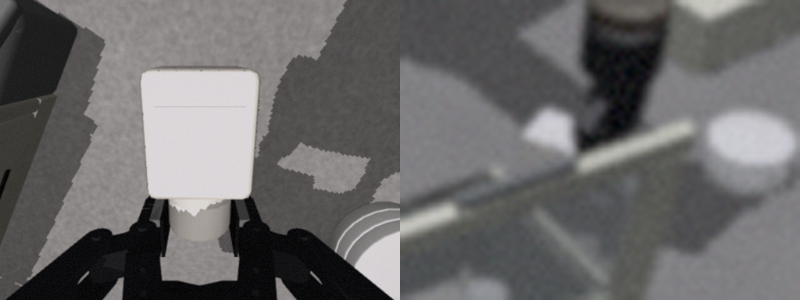

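The bottle came up rigid in the pads and still lies horizontal. I keep it just above the bench and ease the closure so that it swings down under its own weight.

{"api": "send_rows", "payload": {
  "moves": "0.75 0 0 0.014 0; 0.7 0 0 0.014 0; 0.67 0 0 0.014 0; 0.65 0 0 0.014 0; 0.63 0 0 0.014 0; 0.62 0 0 0.014 0; 0.62 0 0 0.014 0",
  "force": 20
}}

```text
time: 27.7
tool_pos: [0.3507, 0.2821, 0.1005]
tool_rot: [[-0.0, -0.565, 0.825], [-0.0, 0.825, 0.565], [-1.0, 0.0, -0.0]]
contact_force: [-0.7, -0.0, -0.9]
gripper_width: 0.0351
```

```bash
cat > ck.py <<'E'
from h import *
s=manip.sense();p=s['tool_pos'];print(s['time'],p,s['contact_force'],s['torque'],s['gripper_width'])
w=grab('wrist');P=cloud(w)
y=s['tool_rot'][:,1]
# points in tool vertical plane: s along d, height
d=s['tool_rot'][:,2]; Q=(P-p).reshape(-1,3); m=(abs(Q@y)<.01)&(Q[:,2]+p[2]>.012)&(Q@d>-.12)&(Q@d<.05)
s_=Q[m]@d; z=Q[m][:,2]+p[2]
for k in np.arange(-.12,.05,.01):
    j=(s_>=k)&(s_<k+.01)
    if j.sum()>5: print(round(k,3),j.sum(),z[j].min().round(3),z[j].max().round(3))
E
python3 ck.py
```

```text
27.7 [0.35069805 0.28210922 0.1005361 ] [-0.72205811 -0.00520628 -0.86705107] [ 0.02385485 -0.01984161 -0.02736488] 0.03508317674882468
-0.09 1195 0.074 0.218
-0.08 2157 0.109 0.116
-0.07 1973 0.112 0.116
-0.06 1791 0.112 0.116
-0.05 1634 0.112 0.116
-0.04 1453 0.112 0.116
-0.03 1041 0.109 0.115
-0.02 2555 0.103 0.161
-0.01 1046 0.103 0.151
-0.0 600 0.102 0.108
```

{"api": "send_rows", "payload": {
  "moves": "0.61 0 0 0 0; 0.605 0 0 0 0; 0.6 0 0 0 0; 0.595 0 0 0 0; 0.59 0 0 0 0"
}}

```text
time: 28.25
tool_pos: [0.3508, 0.2821, 0.1007]
tool_rot: [[0.0, -0.565, 0.825], [0.0, 0.825, 0.565], [-1.0, -0.0, 0.0]]
contact_force: [0.3, 0.1, -1.3]
gripper_width: 0.0349
```

```bash
python3 ck.py
```

```text
28.25 [0.35078621 0.28213015 0.1006526 ] [ 0.32643609  0.08393221 -1.34314307] [ 0.02999471 -0.01198855  0.04478415] 0.03490712912889531
-0.09 1207 0.073 0.218
-0.08 2138 0.109 0.116
-0.07 1972 0.112 0.116
-0.06 1786 0.112 0.116
-0.05 1642 0.112 0.116
-0.04 1459 0.112 0.116
-0.03 1037 0.109 0.116
-0.02 2564 0.103 0.162
-0.01 1057 0.102 0.15
-0.0 591 0.103 0.108
```

{"api": "send_rows", "payload": {
  "moves": "0.585 0 0 0 0; 0.585 0 0 0 0; 0.58 0 0 0 0; 0.58 0 0 0 0; 0.575 0 0 0 0; 0.575 0 0 0 0; 0.57 0 0 0 0; 0.57 0 0 0 0"
}}

```text
time: 29.1
tool_pos: [0.3509, 0.2822, 0.1007]
tool_rot: [[0.0, -0.565, 0.825], [0.0, 0.825, 0.565], [-1.0, -0.0, 0.0]]
contact_force: [0.2, -0.6, 0.2]
gripper_width: 0.037
```

```bash
python3 ck.py
```

```text
29.1 [0.3508735  0.28216768 0.10073246] [ 0.20069657 -0.61744291  0.22089395] [-0.00505822  0.02376585  0.01065005] 0.03702233541978574
-0.09 774 0.218 0.218
-0.02 3195 0.012 0.158
-0.01 1791 0.06 0.151
-0.0 798 0.086 0.089
0.01 739 0.086 0.089
0.02 356 0.086 0.089
```

The profile now looks like an upright bottle: a flat cap top at 87-88 mm. I measure it.

Run:
```python
from h import *
w=load('wrist');P=cloud(w).reshape(-1,3);z=P[:,2];q=np.hypot(P[:,0]-.355,P[:,1]-.285)<.06
R=lambda m:(m.sum(),cv2.minAreaRect(P[m][:,:2].astype('f4')*1000),np.median(z[m]))
print(R(q&(z>.083)&(z<.092)),R(q&(z>.055)&(z<.064)))
cv2.imwrite('pics/p.png',cv2.resize(w['img'],(400,300))[:,:,::-1])
```

```text
(np.int64(4777), ((356.1602478027344, 287.1279602050781), (39.80389404296875, 64.00540924072266), 34.63800048828125), np.float64(0.08768421838684332)) (np.int64(2163), ((356.888427734375, 287.75164794921875), (48.74003601074219, 49.80864715576172), 35.205101013183594), np.float64(0.05931937358656052))
```

View pics/p.png

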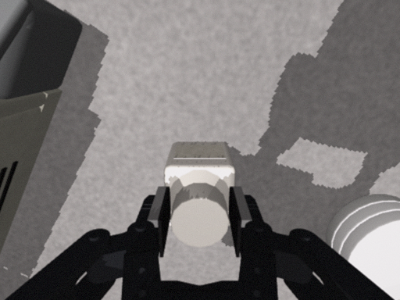

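The bottle stands upright on the bench between the jaws, cap at (200,205). I re-centre and grip.

{"api": "send_rows", "payload": {
  "moves": "0.4 0 0 0 0; 0.3 0 0 0 0; 0.3 0.013 0.012 0 0; 0.3 0.013 0.012 -0.012 0; 0.3 0.013 0.012 -0.024 0; 0.3 0.013 0.012 -0.024 0; 1 0.013 0.012 -0.024 0; 1 0.013 0.012 -0.024 0; 1 0.013 0.012 -0.024 0; 1 0.013 0.012 -0.024 0",
  "force": 60
}}

```text
time: 30.15
tool_pos: [0.3574, 0.2882, 0.0888]
tool_rot: [[0.0, -0.565, 0.825], [0.0, 0.825, 0.565], [-1.0, -0.0, 0.0]]
contact_force: [1.0, -0.0, 0.3]
gripper_width: 0.0347
```

{"api": "send_rows", "payload": {
  "moves": "1 0 0 0 0; 1 0 0 0 0; 1 0 0 0.06 0; 1 0 0 0.14 0; 1 0 0 0.23 0; 1 0 0 0.32 0; 1 0 0 0.38 0; 1 0 0 0.38 0; 1 0 0 0.38 0"
}}

```text
time: 31.05
tool_pos: [0.3572, 0.2881, 0.2785]
tool_rot: [[0.0, -0.565, 0.825], [0.0, 0.825, 0.565], [-1.0, -0.0, 0.0]]
contact_force: [0.8, 0.5, -1.4]
gripper_width: 0.034
```

{"api": "send_rows", "payload": {
  "moves": "1 0.04 -0.09 0 -0.2; 1 0.08 -0.18 0 -0.4; 1 0.12 -0.27 0 -0.6; 1 0.15 -0.36 0 -0.8; 1 0.183 -0.447 0 -0.983; 1 0.183 -0.447 0 -0.983; 1 0.183 -0.447 0 -0.983; 1 0.183 -0.447 0 -0.983; 1 0.183 -0.447 0 -0.983"
}}

```text
time: 31.95
tool_pos: [0.448, 0.066, 0.2779]
tool_rot: [[-0.001, -0.088, 0.996], [0.0, 0.996, 0.088], [-1.0, 0.001, -0.001]]
contact_force: [0.7, -0.2, -1.4]
gripper_width: 0.0344
```

Run:
```python
from h import *
s=manip.sense();print(s['time'],s['tool_pos'],s['tool_rot'][:,1],s['contact_force'],s['gripper_width'])
w=grab('wrist');P=cloud(w);cv2.imwrite('pics/q.png',cv2.resize(w['img'],(400,300))[:,:,::-1])
Q=P.reshape(-1,3);z=Q[:,2]
m=(z>.12)&(z<.132)&(np.hypot(Q[:,0]-.509,Q[:,1]-.07)<.04);print('nb',m.sum(),Q[m].mean(0) if m.any() else 0)
m=(z>.05)&(z<.24)&(np.hypot(Q[:,0]-.449,Q[:,1]-.0645)<.05);print(np.percentile(z[m],[1,25,50,75,99]))
```

```text
31.95 [0.44804486 0.06595211 0.27785393] [-8.77478612e-02  9.96142533e-01  6.05691569e-04] [ 0.66582317 -0.21781315 -1.36045289] 0.03438392699587899
nb 0 0
[0.19543288 0.21028748 0.22245534 0.23224282 0.23970146]
```

{"api": "send_rows", "payload": {
  "moves": "1 0 0 -0.07 0; 1 0 0 -0.14 0; 1 0 0 -0.2 0; 1 0 0 -0.25 0; 1 0 0 -0.28 0; 1 0 0 -0.29 0; 1 0 0 -0.294 0; 1 0 0 -0.297 0; 1 0 0 -0.297 0; 1 0 0 -0.297 0"
}}

```text
time: 33.0
tool_pos: [0.4493, 0.0646, 0.1309]
tool_rot: [[0.002, -0.085, 0.996], [-0.0, 0.996, 0.085], [-1.0, -0.0, 0.002]]
contact_force: [-0.3, -0.1, -1.5]
gripper_width: 0.0344
```

{"api": "send_rows", "payload": {
  "moves": "1 0 0 -0.002 0; 1 0 0 -0.003 0; 1 0 0 -0.003 0"
}}

```text
time: 33.3
tool_pos: [0.4489, 0.0646, 0.1288]
tool_rot: [[0.0, -0.085, 0.996], [-0.0, 0.996, 0.085], [-1.0, -0.0, 0.0]]
contact_force: [1.4, -0.5, 0.9]
gripper_width: 0.0342
```

Contact. Now release and rise.

{"api": "send_rows", "payload": {
  "moves": "0.5 0 0 0 0; 0.3 0 0 0 0; 0 0 0 0 0; 0 0 0 0 0; 0 0 0 0 0; 0 0 0 0.1 0; 0 0 0 0.2 0; 0 0 0 0.3 0; 0 0 0 0.36 0; 0 0 0 0.36 0"
}}

```text
time: 34.3
tool_pos: [0.4512, 0.0644, 0.3143]
tool_rot: [[0.011, -0.085, 0.996], [-0.001, 0.996, 0.085], [-1.0, -0.002, 0.01]]
contact_force: [0.7, -0.3, 0.5]
gripper_width: 0.0852
```

{"api": "send_rows", "payload": {
  "moves": "0 -0.2 0 0.1 0; 0 -0.2 0.4 0.1 0; 0 -0.2 0.5 0.1 0; 0 -0.2 0.5 0.1 0; 0 -0.2 0.5 0.1 0; 0 -0.2 0.5 0.1 0; 0 -0.2 0.5 0.1 0; 0 -0.2 0.5 0.1 0"
}}

```text
time: 35.1
tool_pos: [0.348, 0.3155, 0.3575]
tool_rot: [[-0.002, -0.088, 0.996], [-0.001, 0.996, 0.088], [-1.0, -0.001, -0.002]]
contact_force: [0.6, -0.2, -0.2]
gripper_width: 0.0855
```

```bash
cat > chk.py <<'E'
from h import *
s=manip.sense();print(s['time'],s['tool_pos'])
for n in('top','wrist'):
    d=grab(n);P=cloud(d).reshape(-1,3);z=P[:,2];C=d['img'].reshape(-1,3).astype(int)
    R=lambda m:(int(m.sum()),np.median(z[m]).round(4),cv2.minAreaRect(P[m][:,:2].astype('f4')*1000)) if m.sum()>5 else m.sum()
    for c in((.5087,.0697),(.4489,.0645),(.4894,-.0545)):
        q=np.hypot(P[:,0]-c[0],P[:,1]-c[1])<.03
        print(n,c,'cap',R(q&(z>.122)&(z<.135)))
    for y in(-.1,-.03,.05,.1):
        m=(abs(P[:,1]-y)<.008)&(abs(P[:,0]-.47)<.09)&(z<.05)&(z>.034); print('plate',y,m.sum(),np.median(z[m]).round(4) if m.any() else 0)
    m=(z>.16)&(P[:,0]>.56)&(P[:,0]<.72)&(abs(P[:,1])<.2); q=P[m]
    if n=='top': print('door',[q[abs(q[:,2]-k)<.01].mean(0).round(3) for k in(.2,.25,.3,.33)], q[:,2].max())
E
python3 chk.py
```

```text
35.1 [0.34796818 0.31545193 0.35745074]
top (0.5087, 0.0697) cap (98, np.float64(0.129), ((508.9261779785156, 68.49665832519531), (33.39530944824219, 33.322593688964844), 60.42873764038086))
top (0.4489, 0.0645) cap (101, np.float64(0.1285), ((451.8736267089844, 62.67269515991211), (33.895606994628906, 33.514366149902344), 46.64698791503906))
top (0.4894, -0.0545) cap (98, np.float64(0.1286), ((490.79876708984375, -56.43013381958008), (33.74992752075195, 34.063133239746094), 50.22979736328125))
plate -0.1 159 0.0412
plate -0.03 169 0.0408
plate 0.05 72 0.0404
plate 0.1 161 0.0413
door [array([0.598, 0.018, 0.2  ]), array([0.605, 0.021, 0.25 ]), array([0.612, 0.018, 0.299]), array([0.616, 0.02 , 0.332])] 0.35136216023541617
wrist (0.5087, 0.0697) cap (653, np.float64(0.1274), ((507.1163635253906, 70.94549560546875), (35.34291076660156, 35.01025390625), 86.4088363647461))
wrist (0.4489, 0.0645) cap (740, np.float64(0.1273), ((449.2361145019531, 65.00045776367188), (35.563568115234375, 35.47503662109375), 87.1627426147461))
wrist (0.4894, -0.0545) cap 0
plate -0.1 0 0
plate -0.03 626 0.0397
plate 0.05 101 0.0399
plate 0.1 128 0.0434
```

All three bottles stand: cap tops are at 128-129 mm and the plate is level. Now the door. I close the fingers and go round the left side to the door's outer face.

{"api": "send_rows", "payload": {
  "moves": "1 0.1 0 0 0; 1 0.2 0 0 0; 1 0.3 0 0 0; 1 0.4 0 0 0; 1 0.5 0 0 0; 1 0.6 0 0 0; 1 0.644 0 0 0; 1 0.644 0 0 0; 1 0.644 0 0 0",
  "force": 40
}}

```text
time: 36.1
tool_pos: [0.6713, 0.3124, 0.3578]
tool_rot: [[-0.002, -0.082, 0.997], [-0.001, 0.997, 0.082], [-1.0, -0.0, -0.002]]
contact_force: [-0.1, 0.1, -0.1]
gripper_width: -0.0002
```

{"api": "send_rows", "payload": {
  "moves": "1 0 -0.1 0 0; 1 0 -0.2 0 0; 1 0 -0.3 0 0; 1 0 -0.4 0 0; 1 0 -0.5 0 0; 1 0 -0.583 0 0; 1 0 -0.583 0 0; 1 0 -0.583 0 0; 1 0 -0.583 -0.075 0; 1 0 -0.583 -0.075 0"
}}

```text
time: 37.1
tool_pos: [0.668, 0.0251, 0.3161]
tool_rot: [[-0.009, -0.087, 0.996], [0.002, 0.996, 0.087], [-1.0, 0.003, -0.009]]
contact_force: [-0.4, -1.1, -1.9]
gripper_width: -0.0
```

```bash
python3 chk.py | grep -E 'door|^[0-9]'
python3 - <<'E'
import numpy as np
r=.165
for t in (100,92,84,76,68,60,52,44,36,28,20,12,6,2,0):
    a=np.radians(t); c,s=np.cos(a),np.sin(a); X=-r*c+.014*s+.011; Z=.135+r*s+.014*c+.025
    print(t,'world',np.round([.5856+.996*X,.0162+.087*X,Z],4))
E
```

```text
37.1 [0.66801276 0.02506555 0.31605397]
door [array([ 0.604, -0.055,  0.2  ]), array([ 0.612, -0.067,  0.25 ]), array([ 0.617, -0.048,  0.3  ]), array([ 0.624, -0.049,  0.333])] 0.6451142914174258
100 world [0.6388 0.0208 0.3201]
92 world [0.6162 0.0189 0.3244]
84 world [0.5932 0.0169 0.3256]
76 world [0.5703 0.0149 0.3235]
68 world [0.5479 0.0129 0.3182]
60 world [0.5265 0.011  0.3099]
52 world [0.5064 0.0093 0.2986]
44 world [0.488  0.0077 0.2847]
36 world [0.4718 0.0063 0.2683]
28 world [0.458  0.0051 0.2498]
20 world [0.4469 0.0041 0.2296]
12 world [0.4387 0.0034 0.208 ]
6 world [0.4346 0.003  0.1912]
2 world [0.4328 0.0029 0.1797]
0 world [0.4322 0.0028 0.174 ]
```

{"api": "send_rows", "payload": {
  "moves": "1 -0.03 -0.002 0 0; 1 -0.06 -0.005 0 0; 1 -0.09 -0.008 0 0; 1 -0.12 -0.011 0.004 0; 1 -0.154 -0.013 0.008 0; 1 -0.178 -0.015 0.008 0; 1 -0.2 -0.017 0.005 0; 1 -0.222 -0.019 0.001 0; 1 -0.245 -0.021 -0.006 0; 1 -0.245 -0.021 -0.006 0"
}}

```text
time: 38.2
tool_pos: [0.5485, 0.0132, 0.3208]
tool_rot: [[0.004, -0.086, 0.996], [-0.001, 0.996, 0.086], [-1.0, -0.001, 0.004]]
contact_force: [-0.9, -0.2, 0.2]
gripper_width: -0.0002
```

```bash
cat > dr.py <<'E'
from h import *
s=manip.sense();print(s['time'],s['tool_pos'],s['contact_force'])
d=grab('top')
P=cloud(d).reshape(-1,3); c=np.array([.5856,.0162]); xh=np.array([.9962,.0872]);yh=np.array([-.0872,.9962])
X=(P[:,:2]-c)@xh; Y=(P[:,:2]-c)@yh; z=P[:,2]-.135
for y0 in(-.148,.148):
    m=(abs(Y-y0)<.008)&(X<.06)&(X>-.215)&(z>-.005)&(z<.23)
    a=np.degrees(np.arctan2(z[m],-X[m])); r=np.hypot(z[m],X[m]); k=r>.08
    print(y0,k.sum(),'angle pct',np.percentile(a[k],[10,50,90]).round(1) if k.any() else 0,'rmax',r.max() if k.any() else 0)
E
python3 dr.py
```

```text
38.2 [0.54849734 0.01322505 0.3208208 ] [-0.91977688 -0.2141809   0.22788644]
-0.148 241 angle pct [-0.7  0.8 73.4] rmax 0.20950038564718415
0.148 15 angle pct [71.2 73.1 74.3] rmax 0.20695719059816928
```

{"api": "send_rows", "payload": {
  "moves": "1 -0.043 -0.004 -0.017 0; 1 -0.083 -0.007 -0.039 0; 1 -0.12 -0.01 -0.067 0; 1 -0.152 -0.013 -0.1 0; 1 -0.18 -0.016 -0.137 0; 1 -0.202 -0.018 -0.177 0; 1 -0.218 -0.019 -0.22 0; 1 -0.218 -0.019 -0.22 0; 1 -0.218 -0.019 -0.22 0"
}}

```text
time: 39.15
tool_pos: [0.4399, 0.0032, 0.209]
tool_rot: [[0.001, -0.085, 0.996], [-0.0, 0.996, 0.085], [-1.0, -0.0, 0.001]]
contact_force: [0.5, 0.6, -0.0]
gripper_width: 0.0001
```

```bash
python3 dr.py
```

```text
39.15 [0.43991077 0.00318829 0.20904536] [ 0.48097052  0.57441883 -0.0498178 ]
-0.148 226 angle pct [14.8 18.1 21.7] rmax 0.20538392108661166
0.148 167 angle pct [17.  18.7 21.8] rmax 0.1948793649743442
```

{"api": "send_rows", "payload": {
  "moves": "1 -0.008 0 -0.02 0; 1 -0.012 0 -0.034 0; 1 -0.016 0 -0.048 0; 1 -0.016 0 -0.058 0; 1 -0.016 0 -0.066 0; 1 -0.016 0 -0.07 0; 1 -0.016 0 -0.07 0; 1 -0.016 0 -0.07 0"
}}

```text
time: 40.0
tool_pos: [0.4309, 0.0033, 0.1726]
tool_rot: [[-0.001, -0.085, 0.996], [0.0, 0.996, 0.085], [-1.0, 0.001, -0.001]]
contact_force: [-0.6, 0.9, 0.2]
gripper_width: -0.0002
```

```bash
python3 dr.py
```

```text
40.0 [0.43087438 0.00328737 0.17256325] [-0.63488864  0.87237436  0.23100301]
-0.148 202 angle pct [ 5.   6.8 10.2] rmax 0.20408704418735185
0.148 179 angle pct [ 5.3  7.2 10.4] rmax 0.19509131667012006
```

{"api": "send_rows", "payload": {
  "moves": "1 0 0 -0.004 0; 1 0 0 -0.008 0; 1 0 0 -0.008 0; 1 0 0 -0.008 0"
}}

```text
time: 40.45
tool_pos: [0.4314, 0.0031, 0.1699]
tool_rot: [[-0.0, -0.085, 0.996], [-0.0, 0.996, 0.085], [-1.0, -0.0, -0.0]]
contact_force: [-2.9, 0.5, 7.8]
gripper_width: 0.0
```

{"api": "send_rows", "payload": {
  "moves": "1 0 0 -0.004 0; 1 0 0 -0.008 0; 1 0 0 -0.008 0; 1 0 0 -0.008 0"
}}

```text
time: 40.85
tool_pos: [0.4315, 0.0031, 0.1697]
tool_rot: [[-0.001, -0.086, 0.996], [-0.0, 0.996, 0.086], [-1.0, -0.0, -0.001]]
contact_force: [-18.1, 2.9, 35.7]
gripper_width: 0.0002
```

A hard stop: 36 N without motion, well above the catch's 7 N. I retreat and check.

{"api": "send_rows", "payload": {
  "moves": "1 0 0 0.02 0; 1 0 0 0.1 0; 1 0 0 0.2 0; 1 0 0 0.3 0; 1 -0.1 0 0.3 0; 1 -0.2 0.1 0.3 0; 1 -0.2 0.2 0.3 0; 1 -0.2 0.3 0.3 0; 1 -0.2 0.4 0.3 0; 1 -0.2 0.5 0.3 0"
}}

```text
time: 41.85
tool_pos: [0.3307, 0.2393, 0.3153]
tool_rot: [[0.002, -0.085, 0.996], [0.0, 0.996, 0.085], [-1.0, 0.0, 0.002]]
contact_force: [1.6, -0.9, 0.2]
gripper_width: -0.0001
```

Run:
```python
from h import *
s=manip.sense();print(s['time'],s['tool_pos'],s['contact_force'])
d=grab('top'); P=cloud(d); np.set_printoptions(suppress=True,precision=4)
Q=P.reshape(-1,3); c=np.array([.5856,.0162]); xh=np.array([.9962,.0872]);yh=np.array([-.0872,.9962])
X=(Q[:,:2]-c)@xh; Y=(Q[:,:2]-c)@yh; z=Q[:,2]
m=(abs(abs(Y)-.145)<.01)&(X<-.02)&(X>-.19)&(z>.12)&(z<.2)
A=np.c_[X[m],Y[m],np.ones(m.sum())];print(m.sum(),np.linalg.lstsq(A,z[m],rcond=None)[0])
for k in(-.03,-.08,-.13,-.18): j=m&(abs(X-k)<.01); print(k,np.median(z[j]))
# caps seen through window / inside
for p in((.509,.069),(.45,.0645),(.4895,-.0555)):
    j=(np.hypot(Q[:,0]-p[0],Q[:,1]-p[1])<.015); print(p,np.percentile(z[j],[5,50,95]))
    j=(np.hypot(Q[:,0]-p[0],Q[:,1]-p[1])<.03); print('  rgb',np.median(d['img'].reshape(-1,3)[j],0))
# others vs start not stored; print positions
for n,(u,v) in dict(beaker=(128,150),wash=(155,130),timer=(99,173),disc=(96,257),tip=(380,172),note=(412,215)).items(): print(n,P[v,u])
```

```text
41.85 [0.33071247 0.23925821 0.31533024] [ 1.64623552 -0.94917577  0.16149733]
675 [-0.     -0.0001  0.1499]
-0.03 0.15003323641612648
-0.08 0.15012502451493606
-0.13 0.15000521899280161
-0.18 0.15019432506688668
(0.509, 0.069) [0.1426 0.1455 0.1488]
  rgb [149. 151. 148.]
(0.45, 0.0645) [0.1432 0.1455 0.1493]
  rgb [148. 151. 148.]
(0.4895, -0.0555) [0.1425 0.1463 0.1496]
  rgb [149. 151. 148.]
beaker [0.7098 0.3966 0.014 ]
wash [0.7391 0.2717 0.134 ]
timer [0.6209 0.4916 0.0196]
disc [0.2938 0.2374 0.6175]
tip [ 0.6189 -0.4906  0.0689]
note [ 0.4792 -0.6082  0.0205]
```

The door lies flat: its slope is 0.000 and its top is at 150 mm. Handing in.

{"api": "send_rows", "payload": {
  "moves": "1 0 0 0 0; 1 0 0 0 0; 1 0 0 0 0; 1 0 0 0 0"
}}

```text
time: 42.3
tool_pos: [0.3318, 0.2359, 0.3152]
tool_rot: [[0.0, -0.082, 0.997], [-0.0, 0.997, 0.082], [-1.0, -0.0, 0.0]]
contact_force: [-0.7, 1.3, -0.3]
gripper_width: 0.0
```

```bash
python3 -c "
from h import *
print(manip.finish_job())"
```

```text
the job is handed in; nothing more can be done
None
```

The job is handed in at 42 s of the 210 s allowed; the simulator gave no verdict.

- **Platform:** It is seated on all four standoffs. The ears were seen out over the plate, its top measured level at about 40 mm, and it did not move under a 25 N press.
- **Bottles:** I found three white bottles, two standing and one fallen, and all stand on the platform. The fallen one came up rigid in the pads at first. I righted it by easing the grip until it swung upright, then gripped it again. Cap tops measured 127–129 mm against 128 mm expected, before the door was closed.
- **Door:** It is shut. It reached a hard stop at 36 N, well above the 7 N catch, and its face then measured flat (slope 0.000).

I did not check two things. Through the shut door I could not measure the bottles again. I did not compare the other bench items with their starting positions, but no unexpected contact forces showed while moving near them. No check failed or disagreed. The 16-picture limit was reached before the last bottle was placed, so the checks from there on are depth and force readings, not pictures.

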